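# Clear the tester bed and start the test

### The arm

A 7-joint arm with a two-finger parallel gripper is mounted at the origin on the work surface. World frame = base frame: x ahead of the robot, y to its left, z up, the work surface at z = 0. Lengths are in m, angles in rad, forces in N, time in s.
With the tool pointing down it reaches from about 0.4 to 0.875 m from the base axis. Payload 19.3 kg.
Tool frame: the origin (TCP) lies at the very end of the fingers, on their centre line; the grasp point (between the pads) lies 19 mm behind it; z points along the fingers, y is the line along which they close (so a half turn about z gives the same grasp; the last joint's range is limited). The gripper opens to 85 mm and grips with 20 to 120 N. Pads are 22 mm wide; open, the fingers measure 114 mm over their backs; the gripper's body (76 mm by 85 mm) begins 54 mm behind the grasp point. The pads swing forward as they close: fully open they stand 13 mm farther back than shut.
Start: joints at [-0.07, 0.521, -0.036, 1.599, 0.021, 1.021, -0.113], TCP at [0.625, -0, 0.231] pointing down, gripper open.
Joint ranges: [-2.91, 2.91], [-0.3, 2.13], [-1.5, 1.42], [0.17, 2.43], [-1.26, 4.41], [0.16, 1.93], [-2.52, 2.52]. Speed limits (rad/s): [1.89, 1.89, 2.39, 2.39, 3.01, 3.01, 3.01].

### API

Orientations are given as [roll, pitch, yaw] about the fixed x, y, z axes, in that order (R = Rz(yaw) Ry(pitch) Rx(roll)).
In Python, from workcell import monitor, optics, workorder gives the robot as it stands.
- The arm moves only by the tool apply_moves, never from a script. Its arguments are lists of equal length, an entry for each row: "linear": the shift along the tool's x, y, z each as a share of 0.1 m, from -1 to 1, a list of three; "delta_rot": the turn, a rotation vector about the tool's x, y, z each as a share of 120 degrees, from -1 to 1, a list of three. A call has exactly 5 rows; each row is the pose to reach, as a shift and turn from the pose commanded when the call began, along the tool's axes at that moment; what a row does not reach only later rows make up. A row lasts 1/12 s, in which the tool goes at most 41.7 mm and 7.16 degrees, less where a joint would pass 70% of its speed; a pose out of reach is approached as far as the arm can. A call with a number of a shift or a turn outside -1 to 1 is refused whole. A call with a gripper value outside its range is refused whole. "gripper" is the opening, from -1 (shut) to 1 (fully open), set as the call begins (left out, the last holds). The fingers move at their own pace and stop on an object; "force" is the grip in N (left out, the last holds). Time passes only in rows, so rows that repeat a pose let the fingers close, or fill a call up. It gives the time, the measured TCP pose, the force, the opening and the grip force at its end, in the units of the state.
- monitor.observe(): the state, without advancing time (a new reading comes with each control period).
- optics.grab_frame(name): name is "scene" or "side" or "wrist"; returns (picture, depth): 400x640x3 uint8, red, green, blue; 400x640 float32, m along the optical axis (not along the pixel's ray), 0 where there is no reading.
- optics.camera_info(name): a dict with "fx", "fy", "cx", "cy" (pixels), "rvec" (rotation vector, rad) and "tvec" (3), from world to camera coordinates, as OpenCV has them; the wrist camera has in their place "T_tool_cam" (4x4, takes a point from camera to tool coordinates, whose origin is the TCP and whose axes are the flange's). Camera axes: x right, y down, z forward; pixel columns grow to the right and rows downward; lengths in m; the calibration is good to about 2 mm. The wrist camera is an equidistant fisheye: a pixel r from the principal point sees the ray r / f radians off the axis. A picture is of the moment at which its call begins: read the wrist's pose just before it. camera_info takes no time and is no camera call.
- workorder.job_done(): hands the job in; it is judged then, once.
The state is a dict: "clock": time; "qpos": joint angles; "qd": joint speeds; "joint_efforts": joint torques, N m; "position": TCP position; "tool_rot": TCP orientation; "force": force on the tool from outside, world axes, zero at the start; "moment": the same for the moment, N m; "grip_width": finger opening in m; "finger_force": force on a finger pad.
Only numpy, scipy, OpenCV 4.12 (cv2) and the standard library are available. Lean on these libraries where they do the work, as an engineer would, in place of code of your own. Each camera call takes 0.05 s, during which the arm holds its last target. There are 200 camera calls.

### The job

Sweep the three snapped-off green board strips off the tester's bed into its yellow scrap tray, using the scraper and not the fingers. Stand the scraper back on the blue mat, clear of the tester, then push the red sprung plunger under the magnifier fully home, hold it there for a good second and let it spring back out. Do not ram the plunger against its stop, and leave the other things where they are.

Things in the scene. Friction and masses are not known exactly. Their poses are not given: they have to be found in the camera images.
- bed: Board tester, fixed on the mat. Origin: centre of its underside; its scrap tray is at its -x end, towards the robot; z up. Dark steel bed plate x -75 to +95 mm, y -68 to +68 mm, top at z = 45 mm, between two aluminium side rails (y 68 to 78 mm either side, top at z = 57 mm); both ends open.
- tray_in (a point): Centre of the inner floor of the tester's open yellow scrap tray, which adjoins the bed plate's front edge: 110 mm (x) x 176 mm (y) inside, rim 29 mm above this point. Axes as the tester's; this point is at x = -130, y = 0, z = 3 mm from its origin.
- scraper: Scraper block standing on the mat: orange foot with black rubber sole, 36 mm (x) x 116 mm (y) x 40 mm high, and on top a black upright grip 24 mm (x) x 70 mm (y), from z = 40 to 104 mm. 0.25 kg or so. Origin: centre of the sole, z up. Pinch the grip across x.
- console: Start head, fixed on the mat. Origin: centre of its underside (120 x 110 mm), front is -x, z up. Between two cheeks a blue barrel (29 mm radius) pivots about the line x = 0, z = 100 mm along y; it leans its top towards -x at a stiffly held angle that differs from start to start. The red plunger sticks out of its upper end.
- magnifier (a point): Centre of the underside of the black ring magnifier (60 mm radius, 16 mm thick, level) fixed to the start head above the plunger, on a bent stem behind (+x). At x = 40, y = 0, z = 265 mm from the console's origin.
- plunger_top (a point): Centre of the outer face of the plunger's red cap (20 mm radius, 12 mm thick). Its z axis points outward along the plunger's line of travel (29 to 37 degrees from vertical, leaning to the console's -x); the plunger is pushed along -z. On the plunger's line, 105 mm from the barrel's pivot when released.
- plunger (a joint): How far the sprung plunger is pushed in, m: 0 released, 0.040 fully home against its stop. Needs about 4.5 N to start and 12 N at the stop.
- strip0: Green snapped-off circuit-board edge strip, 16 mm (x) x 64 mm (y) x 6 mm, 15 g, loose on the bed plate. Origin: centre of its underside.
- strip1: Green snapped-off circuit-board edge strip, 16 mm (x) x 64 mm (y) x 6 mm, 15 g, loose on the bed plate. Origin: centre of its underside.
- strip2: Green snapped-off circuit-board edge strip, 16 mm (x) x 64 mm (y) x 6 mm, 15 g, loose on the bed plate. Origin: centre of its underside.
- pliers: Bystander: orange-handled pliers, 135 mm long, 16 mm high, on the mat.
- cutters: Bystander: red-handled cutters, 135 mm long, 16 mm high, on the mat.
- screwdriver: Bystander: red screwdriver, 170 mm long, about 30 mm high, on the mat.
- spool: Bystander: copper-coloured wire spool, 60 mm diameter, 40 mm high, on the mat.
- meter: Bystander: yellow multimeter lying flat, 140 x 78 x 34 mm, on the mat.
- plug: Bystander: steel and black plug, 50 mm long, 22 mm high, on the mat.
- jar: Bystander: amber jar, 56 mm diameter, 60 mm high, on the mat.
Not all that is in view belongs to the job. What is shaped like the strip2 but pink is not meant.

How it is judged:
On the way, in this order (a step that is already met when the one before it is completed fails the run):
1. all three strips lie in the scrap tray (x of strip0 in the frame of bed between -0.192 and -0.07 m and y of strip0 in the frame of bed between -0.092 and 0.092 m and z of each of strip0, strip1, strip2 in the frame of bed below 0.036 m and x of strip1 in the frame of bed between -0.192 and -0.07 m and y of strip1 in the frame of bed between -0.092 and 0.092 m and x of strip2 in the frame of bed between -0.192 and -0.07 m and y of strip2 in the frame of bed between -0.092 and 0.092 m), for 0.2 s.
2. the scraper stands upright on the mat, clear of the tester, let go (height (world z) of scraper below 0.012 m and angle between scraper's own z axis and vertical below 0.1 rad and contact force between the fingers and scraper below 0.2 N and linear speed of scraper below 0.02 m/s and (x of scraper in the frame of bed above 0.1 m or x of scraper in the frame of bed below -0.2 m or y of scraper in the frame of bed above 0.1 m or y of scraper in the frame of bed below -0.1 m)), for 0.2 s.
3. the plunger is held fully home (value of joint plunger above 0.0383 m), for 0.8 s.
At the end, for the whole second after the job is handed in: All three strips lie in the scrap tray (within its walls, undersides below 36 mm above the tester's underside); the scraper stands upright (within 0.1 rad) on the mat, at rest and let go, its centre outside the tester's footprint by 10 mm or more; the plunger is sprung back out to within 4 mm (all of step 1 and all of step 2 and value of joint plunger below 0.004 m); the robot touches nothing.
It fails at once if the plunger or its console is pushed with more than 90 N (contact force between anything else and console above 90 N).
It fails at once if the fingers touch a strip (contact force between the fingers and strip0 above 0.3 N or contact force between the fingers and strip1 above 0.3 N or contact force between the fingers and strip2 above 0.3 N).
It fails at once if a bystander is moved by more than 30 mm (distance of any of pliers, cutters, screwdriver, spool, meter, plug, jar from where it was at the start of the episode above 0.03 m).
It also fails if it takes over 72 s, if anything falls off the work surface, if the arm or the gripper's body presses on something with over 40 N, if the wrist force passes 120 N, or if a joint passes its speed limit or range.

## Working session

There is one attempt and no reset: what is moved stays moved. The work goes in short steps, Python scripts to look and compute and a tool call to move; the robot and the scene stay as the last step left them, time stands still between calls to the robot, and variables do not carry over. Pictures are saved under pics/ and viewed, at most 10 in all, crops included, and the job is handed in when it is done.

Besides the shell and the picture viewer there is one more tool, called after "Call:" as name(argument=value, ...), one argument or row to a line, values as JSON. apply_moves: Moves the arm, as the interface text tells. Its arguments: {"type":"object","properties":{"linear":{"type":"array"},"delta_rot":{"type":"array"},"gripper":{"type":"number"},"force":{"type":"number"}},"required":["linear","delta_rot"]}

```bash
mkdir -p pics
cat > h.py <<'E'
import numpy as np, cv2
from scipy.spatial.transform import Rotation as R
from workcell import monitor, optics, workorder
def cam(n):
    c=optics.camera_info(n); K=np.array([[c['fx'],0,c['cx']],[0,c['fy'],c['cy']],[0,0,1]])
    Rm=cv2.Rodrigues(np.array(c['rvec'],float))[0]; return K,Rm,np.array(c['tvec'],float).ravel()
def cloud(n,d):
    K,Rm,t=cam(n); v,u=np.mgrid[:d.shape[0],:d.shape[1]]
    p=np.stack([(u-K[0,2])/K[0,0]*d,(v-K[1,2])/K[1,1]*d,d],-1)
    return (p-t)@Rm
def save(n,img): cv2.imwrite('pics/'+n,cv2.cvtColor(img,cv2.COLOR_RGB2BGR))
E
python3 - <<'E'
from h import *
print(monitor.observe())
for n in ('scene','side'):
    im,d=optics.grab_frame(n); save(n+'0.png',im); np.savez(''+n+'0.npz',im=im,d=d)
    K,Rm,t=cam(n); print(n,K[0,0],K[:2,2],-Rm.T@t,Rm[2])
print(optics.camera_info('wrist'))
E
```

```text
{'clock': 0.0, 'qpos': array([-0.07022831,  0.5220725 , -0.0363228 ,  1.60003315,  0.02121778,
        1.02112531, -0.11277816]), 'qd': array([-0.0006244 , -0.00040284,  0.00036723, -0.00039519, -0.00044889,
       -0.00052256, -0.00045753]), 'joint_efforts': array([-4.24098413e-03, -9.27110124e+01,  1.97758444e+00, -3.69928443e+01,
        1.76317629e-02,  8.19846697e-03, -6.58496788e-05]), 'position': array([ 6.24632681e-01, -2.98533547e-05,  2.30680351e-01]), 'tool_rot': array([-3.14034459e+00,  1.08825212e-04,  1.57084233e+00]), 'force': array([-0.51744109,  0.16379185,  0.95398331]), 'moment': array([ 0.01028709, -0.00220127,  0.01530112]), 'finger_force': 0.0, 'grip_width': 0.08572300547305613}
scene 407.5740253047692 [319.04420698 203.50985563] [1.15004306 0.54027095 0.83212219] [-0.60159401 -0.52025132 -0.60615444]
side 487.8816283055839 [314.59234321 210.405888  ] [0.48943005 1.07040428 0.79471804] [ 0.02820929 -0.86820158 -0.49540918]
{'fx': 309.70691628693146, 'fy': 309.70691628693146, 'cx': 319.0801312912335, 'cy': 197.50131934091897, 'T_tool_cam': array([[-3.04120217e-04, -9.62108671e-01, -2.72666120e-01,
         6.99822603e-02],
       [ 9.99999952e-01, -3.06532612e-04, -3.37501346e-05,
        -4.47980880e-05],
       [-5.11097606e-05, -2.72666117e-01,  9.62108718e-01,
        -1.42069868e-01],
       [ 0.00000000e+00,  0.00000000e+00,  0.00000000e+00,
         1.00000000e+00]])}
```

View pics/scene0.png

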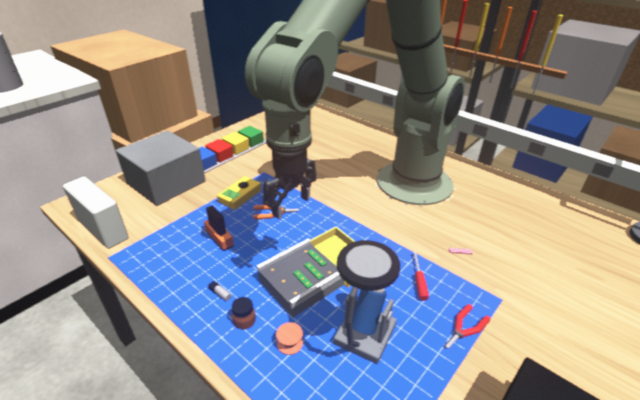

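View pics/side0.png

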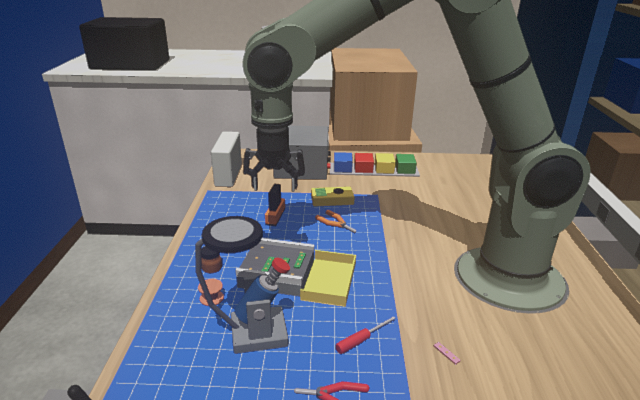

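The side view shows the scraper at (274,212), the tester bed at (272,262) with the tray at (328,278), the plunger cap at (281,266), and the console base at (258,330). The pink decoy is at (446,353), off the bed. The strips meant are the three green ones on the bed plate, at (315,257), (314,271) and (303,279) in the scene view. Next I'll build a metric top-down map and confirm them in it.

```bash
cat >> h.py <<'E'
def load(tag):
    o={}
    for n in ('scene','side'):
        z=np.load(f'{n}{tag}.npz'); o[n]=(z['im'],z['d'],cloud(n,z['d']))
    return o
def comps(mask,amin=25):
    k,l,s,c=cv2.connectedComponentsWithStats(mask.astype(np.uint8)); 
    return [(l==i,s[i,4],c[i]) for i in range(1,k) if s[i,4]>=amin]
E
python3 - <<'E'
from h import *
o=load('0')
for n,(im,d,P) in o.items():
    hsv=cv2.cvtColor(im,cv2.COLOR_RGB2HSV); H,S,V=[hsv[...,i].astype(int) for i in range(3)]
    ok=(d>0)&(P[...,0]>.3)&(P[...,0]<1.1)&(abs(P[...,1])<.55)&(P[...,2]>-.02)&(P[...,2]<.35)
    for name,m in dict(green=(H>45)&(H<85)&(S>90),yellow=(H>22)&(H<34)&(S>120),orange=(H>3)&(H<16)&(S>150),red=((H<3)|(H>174))&(S>140)).items():
        for c,a,ct in comps(m&ok,30):
            p=P[c]; r=cv2.minAreaRect((p[:,:2]*1000).astype(np.float32))
            print(n,name,a,ct.round(),'med',np.median(p,0).round(3),'z5/95',np.percentile(p[:,2],[5,95]).round(3),'rect',np.round(r[0]),np.round(r[1]),round(r[2],1))
# topdown map 1mm/px x .35-.95 -> rows, y
pts=np.concatenate([o[n][2].reshape(-1,3) for n in o]);col=np.concatenate([o[n][0].reshape(-1,3) for n in o]);dd=np.concatenate([o[n][1].ravel() for n in o])
k=(dd>0)&(pts[:,0]>.35)&(pts[:,0]<1.0)&(abs(pts[:,1])<.4)&(pts[:,2]<.33)&(pts[:,2]>-.02)
pts,col=pts[k],col[k]; i=np.argsort(pts[:,2]);pts,col=pts[i],col[i]
M=np.zeros((650,800,3),np.uint8)
rr=(1000-pts[:,0]*1000).astype(int)-1; cc=(400-pts[:,1]*1000).astype(int)
for a in range(2):
    for b in range(2): M[np.clip(rr+a,0,649),np.clip(cc+b,0,799)]=col
save('top0.png',M[:600])
E
```

```text
scene green 75 [231. 194.] med [ 0.52  -0.389  0.041] z5/95 [0.039 0.044] rect [ 518. -389.] [31. 52.] 5.2
scene green 97 [317. 257.] med [0.563 0.026 0.056] z5/95 [0.053 0.058] rect [561.  24.] [70. 16.] 77.5
scene green 107 [314. 270.] med [0.603 0.052 0.056] z5/95 [0.053 0.059] rect [602.  51.] [65. 17.] 77.2
scene green 123 [302. 278.] med [0.643 0.049 0.056] z5/95 [0.053 0.058] rect [643.  48.] [65. 18.] 78.5
scene yellow 209 [234. 189.] med [ 0.492 -0.41   0.04 ] z5/95 [0.036 0.043] rect [ 482. -398.] [135.  70.] 8.3
scene yellow 38 [324. 235.] med [ 0.463 -0.036  0.034] z5/95 [0.029 0.038] rect [459. -35.] [ 5. 92.] 78.4
scene yellow 479 [331. 246.] med [ 0.466 -0.003  0.008] z5/95 [0.006 0.012] rect [561.  61.] [340.  93.] 35.7
scene orange 40 [220. 237.] med [ 0.679 -0.24   0.045] z5/95 [0.041 0.048] rect [ 677. -247.] [49. 12.] 84.7
scene red 174 [421. 284.] med [0.436 0.275 0.029] z5/95 [0.023 0.032] rect [431. 273.] [84. 18.] 37.8
scene red 318 [470. 322.] med [0.457 0.424 0.02 ] z5/95 [0.016 0.023] rect [453. 418.] [61. 87.] 86.0
side green 74 [299. 260.] med [0.562 0.03
[... 292 characters left out ...]
 296.] med [0.531 0.133 0.018] z5/95 [0.005 0.032] rect [529. 132.] [ 9. 46.] 82.9
side orange 30 [338. 217.] med [ 0.459 -0.26   0.014] z5/95 [0.01  0.017] rect [ 459. -259.] [12. 59.] 33.9
side orange 63 [327. 221.] med [ 0.496 -0.234  0.012] z5/95 [0.007 0.017] rect [ 492. -234.] [19. 90.] 56.8
side red 182 [280. 265.] med [0.587 0.244 0.189] z5/95 [0.18  0.197] rect [585. 239.] [37. 32.] 65.8
side red 284 [354. 339.] med [0.426 0.281 0.024] z5/95 [0.018 0.027] rect [427. 279.] [84. 20.] 38.0
side red 256 [345. 386.] med [0.449 0.403 0.016] z5/95 [0.011 0.019] rect [450. 402.] [95. 20.] 4.6
side red 80 [327. 396.] med [0.484 0.429 0.016] z5/95 [0.012 0.019] rect [482. 429.] [14. 37.] 53.2
```

View pics/top0.png

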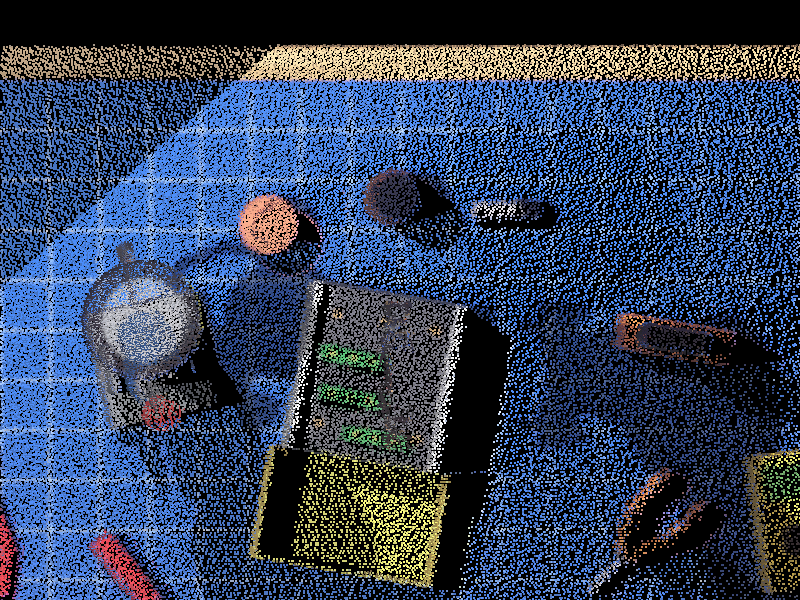

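The top map shows the tester, turned about -12°, with three green strips at (350,357), (348,398) and (375,440). The scraper is at (677,340), the red cap at (160,412), the magnifier at (145,315), and there is no other green strip-like thing on the bed. I'll refine the poses now.

Run:
```python
from h import *
o=load('0')
for n,(im,d,P) in o.items():
    X,Y,Z=P[...,0],P[...,1],P[...,2]; ok=d>0
    hsv=cv2.cvtColor(im,cv2.COLOR_RGB2HSV); H,S,V=[hsv[...,i].astype(int) for i in range(3)]
    def rect(nm,m):
        m=m&ok; p=P[m]
        if len(p)<8: print(n,nm,'few',len(p));return
        q=(p[:,:2]*1000).astype(np.float32); r=cv2.minAreaRect(q)
        print(n,nm,len(p),'mean',p.mean(0).round(4),'z',np.percentile(p[:,2],[2,50,98]).round(3),'rect',np.round(r[0],1),np.round(r[1],1),round(r[2],1))
    sc=(X>.6)&(X<.73)&(Y>-.36)&(Y<-.19)
    rect('mat',(X>.6)&(X<.75)&(Y>-.15)&(Y<-.1)&(H>100)&(H<125)&(S>120))
    rect('scr grip top',sc&(Z>.095)&(Z<.125))
    rect('scr grip',sc&(Z>.06)&(Z<.125))
    rect('scr foot top',sc&(Z>.034)&(Z<.05)&(S>90))
    rect('scr foot all',sc&(Z>.015)&(Z<.05)&(S>90))
    bd=(X>.5)&(X<.74)&(Y>-.1)&(Y<.15)
    dz=.004 if n=='scene' else 0
    rect('plate',bd&(Z>.040+dz)&(Z<.049+dz)&(V<140)&(S<70))
    for nm,cond in (('railR',Y<.0-(X-.6)*.2),('railL',Y>.04-(X-.6)*.2)):
        m=bd&ok&cond&(Z>.0535+dz)&(Z<.063+dz)&(S<60)
        if m.sum()>10:
            q=(P[m][:,:2]*1000).astype(np.float32); vx,vy,x0,y0=cv2.fitLine(q,cv2.DIST_HUBER,0,.01,.01).ravel()
            pr=(q-[x0,y0])@[vx,vy]; print(n,nm,m.sum(),'dir deg',np.degrees(np.arctan2(vy,vx)).round(2),'ends',(np.array([x0,y0])+np.outer([pr.min(),pr.max()],[vx,vy])).round(1).tolist(),'z',np.median(P[m][:,2]).round(4))
    rect('tray yellow',(X>.38)&(X<.58)&(Y>-.1)&(Y<.18)&(Z<.04+dz)&(H>20)&(H<36)&(S>110))
    rect('tray rim',(X>.38)&(X<.58)&(Y>-.1)&(Y<.18)&(Z<.036+dz)&(Z>.027+dz)&(H>20)&(H<36)&(S>90))
    co=(X>.5)&(X<.8)&(Y>.15)&(Y<.36)
    m=co&ok&(Z>.14)&(Z<.23)&((H<5)|(H>170))&(S>120); rect('cap',m)
    if m.sum()>60:
        p=P[m]; 
        # dominant plane via RANSAC
        g=np.random.default_rng(0);best=(0,)
        for _ in range(500):
            a,b,c=p[g.choice(len(p),3,False)]; nn=np.cross(b-a,c-a); L=np.linalg.norm(nn)
            if L<1e-6: continue
            nn/=L; k=abs((p-a)@nn)<.0015
            if k.sum()>best[0]: best=(k.sum(),k)
        q=p[best[1]];c0=q.mean(0);nn=np.linalg.svd(q-c0)[2][2];nn*=np.sign(nn[2]);print('  cap plane',best[0],c0.round(4),nn.round(3),'tilt',np.degrees(np.arccos(nn[2])).round(1))
    m=co&ok&(Z>.255)&(Z<.30); rect('magn',m)
    if m.sum()>50:
        print('   magn circ',cv2.minEnclosingCircle((P[m][:,:2]*1000).astype(np.float32)))
    rect('barrel',co&(H>95)&(H<120)&(S>90)&(Z>.06)&(Z<.2))
    rect('base',co&(Z>.008)&(Z<.03+dz)&(S<60))
```

```text
scene mat 617 mean [ 0.6812 -0.1273  0.0054] z [0.002 0.005 0.008] rect [ 674.9 -125.3] [150.  49.] 0.6
scene scr grip top 177 mean [ 0.6632 -0.2706  0.1065] z [0.095 0.108 0.112] rect [ 661.1 -275.6] [72.6 23.1] 80.9
scene scr grip 327 mean [ 0.6655 -0.2662  0.0931] z [0.062 0.097 0.111] rect [ 661.1 -275.2] [73.4 23.3] 81.4
scene scr foot top 195 mean [ 0.6709 -0.2567  0.0438] z [0.035 0.045 0.049] rect [ 662.  -274.8] [119.6  32.9] 81.1
scene scr foot all 301 mean [ 0.6722 -0.2544  0.0373] z [0.017 0.042 0.049] rect [ 664.5 -275.3] [119.3  34.1] 84.9
scene plate 314 mean [0.6478 0.0479 0.0491] z [0.044 0.049 0.052] rect [625.1  28.5] [151.1 167.9] 80.2
scene railR 224 dir deg -9.56 ends [[527.5, -31.600000381469727], [694.4000244140625, -59.70000076293945]] z 0.0617
scene railL 245 dir deg -10.01 ends [[570.0, 109.30000305175781], [718.9000244140625, 83.0999984741211]] z 0.0616
scene tray yellow 682 mean [ 0.4632 -0.0071  0.0132] z [0.005 0.009 0.037] rect [480.6  49.6] [187.7 101.7] 74.9
scene tray rim 73 mean [ 0.4497 -0.02    0.035 ] z [0.032 0.035 0.039] rect [446.4 -20.5] [ 5
[... 1385 characters left out ...]
4] rect [483.3  51. ] [188.8 114.7] 80.5
side tray rim 297 mean [0.4717 0.0706 0.0311] z [0.027 0.031 0.035] rect [482.9  52.4] [186.8 114. ] 80.1
side cap 192 mean [0.587  0.2431 0.1887] z [0.179 0.189 0.198] rect [586.2 239.4] [38.3 33.9] 65.2
  cap plane 123 [0.5851 0.2387 0.1888] [-0.526 -0.09   0.846] tilt 32.2
side magn 1886 mean [0.6786 0.2712 0.2803] z [0.265 0.282 0.284] rect [678.6 260.6] [120.  119.7] 49.5
   magn circ ((685.8532104492188, 261.32501220703125), 66.6662368774414)
side barrel 703 mean [0.6502 0.267  0.1173] z [0.068 0.124 0.168] rect [673.4 254.4] [ 82.8 156.4] 79.7
side base 1119 mean [0.6324 0.2756 0.0248] z [0.01  0.027 0.03 ] rect [658.5 215.5] [136.9 214.3] 26.9
```

The side view gives the right heights: bed plate 45 mm, strip tops 51 mm, tray rim 32 mm and scraper top 104 mm. The scene view reads about 4.5 mm high. Working poses:
- **Bed:** origin about (613, 29.5) mm, yaw -9.8°.
- **Scraper:** about (660, -274) mm, yaw -9.2°.

The whole grip is within reach, so I'm moving over it.

Call:
apply_moves(
  linear=[
    [-0.35, 0, 0],
    [-0.7, 0, 0],
    [-1, 0, 0],
    [-1, 0, 0],
    [-1, 0, 0],
  ],
  delta_rot=[
    [0, 0, 0.03],
    [0, 0, 0.06],
    [0, 0, 0.077],
    [0, 0, 0.077],
    [0, 0, 0.077],
  ],
  gripper=1,
)

```text
clock: 0.52
position: [0.6246, -0.1019, 0.2309]
tool_rot: [-3.141, 0.001, 1.407]
force: [0.3, 1.0, -0.1]
grip_width: 0.0854
finger_force: 0.0
```

Call:
apply_moves(
  linear=[
    [-0.3, 0.11, 0],
    [-0.6, 0.22, 0],
    [-0.9, 0.33, 0],
    [-0.9, 0.33, 0],
    [-0.9, 0.33, 0],
  ],
  delta_rot=[
    [0, 0, 0],
    [0, 0, 0],
    [0, 0, 0],
    [0, 0, 0],
    [0, 0, 0],
  ],
)

```text
clock: 0.93
position: [0.643, -0.1948, 0.2307]
tool_rot: [-3.141, -0.0, 1.408]
force: [0.1, 1.3, -0.1]
grip_width: 0.0857
finger_force: 0.0
```

Call:
apply_moves(
  linear=[
    [-0.25, 0.1, 0],
    [-0.5, 0.2, 0],
    [-0.76, 0.3, 0],
    [-0.76, 0.3, 0.3],
    [-0.76, 0.3, 0.4],
  ],
  delta_rot=[
    [0, 0, 0],
    [0, 0, 0],
    [0, 0, 0],
    [0, 0, 0],
    [0, 0, 0],
  ],
)

```text
clock: 1.35
position: [0.6599, -0.2731, 0.1882]
tool_rot: [-3.139, -0.001, 1.41]
force: [-1.2, 1.1, -1.9]
grip_width: 0.0857
finger_force: 0.0
```

Run:
```python
from h import *
s=monitor.observe(); print(s['clock'],s['position'],s['tool_rot'])
im,d=optics.grab_frame('wrist'); save('w1.png',im); np.savez('w1.npz',im=im,d=d,p=s['position'],r=s['tool_rot'])
```

```text
1.35 [ 0.6598532  -0.273082    0.18820998] [-3.13880148e+00 -1.03021378e-03  1.40987725e+00]
```

View pics/w1.png

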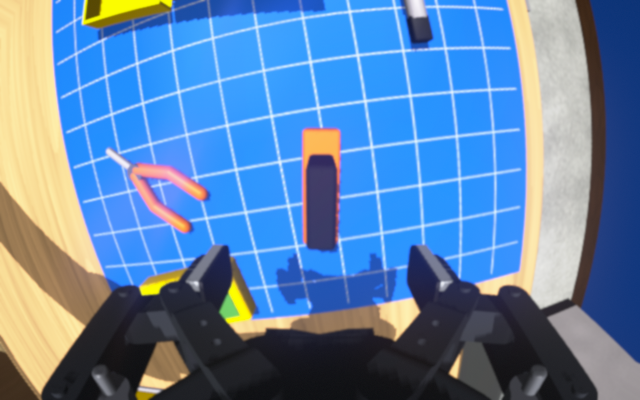

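The wrist view shows the scraper grip at (320,205), centred between the fingers (about col 319) and square to them. I'm descending and gripping it.

Call:
apply_moves(
  linear=[
    [0, 0, 0.25],
    [0, 0, 0.5],
    [0, 0, 0.75],
    [0, 0, 0.95],
    [0, 0, 1],
  ],
  delta_rot=[
    [0, 0, 0],
    [0, 0, 0],
    [0, 0, 0],
    [0, 0, 0],
    [0, 0, 0],
  ],
)

```text
clock: 1.82
position: [0.6598, -0.2709, 0.0887]
tool_rot: [-3.138, -0.002, 1.412]
force: [-1.5, -0.1, -0.5]
grip_width: 0.0851
finger_force: 0.0
```

Call:
apply_moves(
  linear=[
    [0, 0, 0.1],
    [0, 0, 0.2],
    [0, 0, 0.22],
    [0, 0, 0.22],
    [0, 0, 0.22],
  ],
  delta_rot=[
    [0, 0, 0],
    [0, 0, 0],
    [0, 0, 0],
    [0, 0, 0],
    [0, 0, 0],
  ],
)

```text
clock: 2.23
position: [0.6609, -0.274, 0.0701]
tool_rot: [3.141, 0.0, 1.41]
force: [-0.3, 0.7, 1.2]
grip_width: 0.0854
finger_force: 0.0
```

Call:
apply_moves(
  linear=[
    [0, 0, 0],
    [0, 0, 0],
    [0, 0, 0],
    [0, 0, 0],
    [0, 0, 0],
  ],
  delta_rot=[
    [0, 0, 0],
    [0, 0, 0],
    [0, 0, 0],
    [0, 0, 0],
    [0, 0, 0],
  ],
  gripper=-1,
  force=60,
)

```text
clock: 2.65
position: [0.6605, -0.274, 0.0694]
tool_rot: [3.141, 0.0, 1.409]
force: [0.5, -0.4, 0.6]
grip_width: 0.0255
finger_force: 0.0
```

Call:
apply_moves(
  linear=[
    [0, 0, 0],
    [0, 0, 0],
    [0, 0, 0],
    [0, 0, 0],
    [0, 0, 0],
  ],
  delta_rot=[
    [0, 0, 0],
    [0, 0, 0],
    [0, 0, 0],
    [0, 0, 0],
    [0, 0, 0],
  ],
)

```text
clock: 3.07
position: [0.6607, -0.274, 0.0695]
tool_rot: [3.141, 0.0, 1.41]
force: [1.2, -0.2, 6.1]
grip_width: 0.0231
finger_force: 59.6
```

Call:
apply_moves(
  linear=[
    [0, 0, -0.1],
    [0, 0, -0.35],
    [0, 0, -0.6],
    [0, 0, -0.85],
    [0, 0, -0.9],
  ],
  delta_rot=[
    [0, 0, 0],
    [0, 0, 0.005],
    [0, 0, 0.005],
    [0, 0, 0.005],
    [0, 0, 0.005],
  ],
)

```text
clock: 3.48
position: [0.6618, -0.2746, 0.164]
tool_rot: [3.137, 0.001, 1.399]
force: [1.0, -0.9, -1.0]
grip_width: 0.0237
finger_force: 59.4
```

Call:
apply_moves(
  linear=[
    [0.15, 0, 0],
    [0.4, 0, 0],
    [0.65, 0, 0],
    [0.85, 0, 0],
    [1, 0, 0],
  ],
  delta_rot=[
    [0, 0, 0],
    [0, 0, 0],
    [0, 0, 0],
    [0, 0, 0],
    [0, 0, 0],
  ],
)

```text
clock: 3.9
position: [0.6775, -0.1725, 0.1585]
tool_rot: [-3.14, -0.001, 1.401]
force: [0.7, 0.7, -1.5]
grip_width: 0.0234
finger_force: 59.2
```

Call:
apply_moves(
  linear=[
    [0.2, 0, 0],
    [0.4, -0.05, 0],
    [0.6, -0.1, 0],
    [0.8, -0.14, 0],
    [1, -0.14, 0],
  ],
  delta_rot=[
    [0, 0, 0],
    [0, 0, 0],
    [0, 0, 0],
    [0, 0, 0],
    [0, 0, 0],
  ],
)

```text
clock: 4.32
position: [0.68, -0.0736, 0.1588]
tool_rot: [-3.14, 0.0, 1.399]
force: [0.1, 0.5, -2.0]
grip_width: 0.0232
finger_force: 59.2
```

Call:
apply_moves(
  linear=[
    [0.25, 0, 0],
    [0.5, -0.05, 0],
    [0.75, -0.1, 0],
    [0.94, -0.14, 0],
    [0.94, -0.14, 0],
  ],
  delta_rot=[
    [0, 0, 0],
    [0, 0, 0],
    [0, 0, 0],
    [0, 0, 0],
    [0, 0, 0],
  ],
)

```text
clock: 4.73
position: [0.6826, 0.0261, 0.1587]
tool_rot: [-3.14, -0.002, 1.404]
force: [-0.4, -0.0, -3.0]
grip_width: 0.0233
finger_force: 59.2
```

Run:
```python
from h import *
s=monitor.observe(); print(s['clock'],s['position'],s['tool_rot'],s['finger_force'])
ims=[]
for n in ('scene','side'):
    im,d=optics.grab_frame(n); np.savez(n+'1.npz',im=im,d=d); ims.append(im)
a=cv2.resize(ims[0][190:330,220:420],None,fx=2,fy=2); b=cv2.resize(ims[1][170:310,220:420],None,fx=2,fy=2); save('c1.png',np.hstack([a,b]))
e=np.array([.985,-.170]);f=np.array([.170,.985])
for n,(im,d,P) in load('1').items():
    hsv=cv2.cvtColor(im,cv2.COLOR_RGB2HSV);H,S=hsv[...,0].astype(int),hsv[...,1]
    for nm,m in dict(orange=(H>2)&(H<18)&(S>140)&(P[...,2]>.06),green=(H>45)&(H<85)&(S>90)).items():
        m=m&(d>0)&(abs(P[...,0]-.61)<.13)&(abs(P[...,1]-.03)<.12)
        for c,aa,ct in comps(m,20):
            q=P[c][:,:2]*1000-[613,29.5]; q=np.c_[q@e,q@f]; print(n,nm,aa,'bed x',q[:,0].min().round(1),q[:,0].max().round(1),'y',q[:,1].min().round(1),q[:,1].max().round(1),'z',np.percentile(P[c][:,2],[2,98]).round(3))
```

```text
4.7333 [0.68256534 0.02610914 0.1586686 ] [-3.13999018e+00 -2.13723616e-03  1.40397161e+00] 59.177053570747375
scene orange 332 bed x 53.6 86.5 y -48.7 64.9 z [0.106 0.136]
scene green 98 bed x -59.8 -40.9 y -50.6 20.5 z [0.051 0.058]
scene green 105 bed x -23.1 -4.8 y -14.4 50.5 z [0.053 0.058]
scene green 57 bed x 17.5 51.6 y 22.0 61.2 z [0.053 0.091]
side orange 48 bed x 51.0 82.5 y 56.9 65.5 z [0.098 0.116]
side green 74 bed x -58.6 -42.4 y -45.8 24.3 z [0.048 0.054]
side green 68 bed x 16.4 32.8 y -7.9 57.0 z [0.049 0.054]
```

View pics/c1.png

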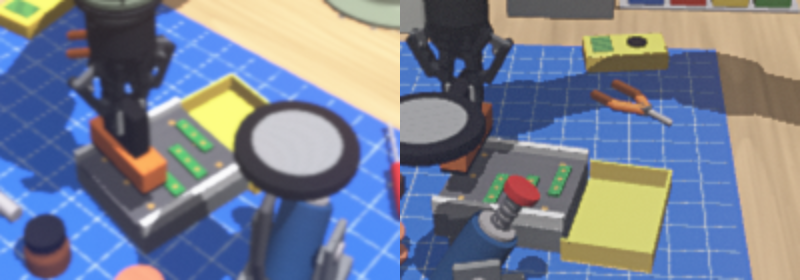

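The crop shows the three green strips ahead of the held scraper. The scraper foot is about 5 mm too far to +y (-49 to 65 in bed y), so I'm shifting it -5 mm and lowering it to just over the plate.

Call:
apply_moves(
  linear=[
    [-0.05, 0, 0],
    [-0.05, 0, 0.05],
    [-0.05, 0, 0.1],
    [-0.05, 0, 0.15],
    [-0.05, 0, 0.2],
  ],
  delta_rot=[
    [0, 0, 0],
    [0, 0, 0],
    [0, 0, 0],
    [0, 0, 0],
    [0, 0, 0],
  ],
)

```text
clock: 5.25
position: [0.6821, 0.0151, 0.1384]
tool_rot: [-3.141, 0.0, 1.398]
force: [-0.1, 0.2, -2.3]
grip_width: 0.0235
finger_force: 59.2
```

Call:
apply_moves(
  linear=[
    [0, 0, 0.06],
    [0, 0, 0.12],
    [0, 0, 0.17],
    [0, 0, 0.21],
    [0, 0, 0.21],
  ],
  delta_rot=[
    [0, 0, 0],
    [0, 0, 0],
    [0, 0, 0],
    [0, 0, 0],
    [0, 0, 0],
  ],
)

```text
clock: 5.67
position: [0.6819, 0.0156, 0.1172]
tool_rot: [-3.14, 0.0, 1.399]
force: [-0.6, -0.3, -1.3]
grip_width: 0.0233
finger_force: 59.2
```

Run:
```python
from h import *
s=monitor.observe(); print(s['clock'],s['position'],s['tool_rot'],s['force'],s['finger_force'])
e=np.array([.985,-.170]);f=np.array([.170,.985]); q=s['position'][:2]*1000-[613,29.5]; print(q@e,q@f)
```

```text
5.6667 [0.68188847 0.01558637 0.11721831] [-3.14036405e+00  3.13450445e-04  1.39913399e+00] [-0.56552817 -0.32929374 -1.25383239] 59.22821044921875
70.22046212789584 -1.993884350256225
```

Call:
apply_moves(
  linear=[
    [0.02, 0, 0.005],
    [0.02, 0, 0.01],
    [0.02, -0.05, 0.012],
    [0.02, -0.1, 0.012],
    [0.02, -0.15, 0.012],
  ],
  delta_rot=[
    [0, 0, 0],
    [0, 0, 0],
    [0, 0, 0],
    [0, 0, 0],
    [0, 0, 0],
  ],
)

```text
clock: 6.08
position: [0.6673, 0.0202, 0.1172]
tool_rot: [-3.142, -0.0, 1.399]
force: [0.2, -0.2, -1.6]
grip_width: 0.0234
finger_force: 59.2
```

Call:
apply_moves(
  linear=[
    [0, -0.06, 0],
    [0, -0.12, 0],
    [0, -0.18, 0],
    [0, -0.24, 0],
    [0, -0.3, 0],
  ],
  delta_rot=[
    [0, 0, 0],
    [0, 0, 0],
    [0, 0, 0],
    [0, 0, 0],
    [0, 0, 0],
  ],
)

```text
clock: 6.5
position: [0.6377, 0.0253, 0.1172]
tool_rot: [3.142, -0.0, 1.399]
force: [0.3, 0.1, -1.7]
grip_width: 0.0235
finger_force: 59.3
```

Call:
apply_moves(
  linear=[
    [0, -0.06, 0],
    [0, -0.12, 0],
    [0, -0.18, 0],
    [0, -0.24, 0],
    [0, -0.3, 0],
  ],
  delta_rot=[
    [0, 0, 0],
    [0, 0, 0],
    [0, 0, 0],
    [0, 0, 0],
    [0, 0, 0],
  ],
)

```text
clock: 6.92
position: [0.6082, 0.0304, 0.1171]
tool_rot: [3.142, -0.0, 1.399]
force: [0.3, 0.6, -1.7]
grip_width: 0.0235
finger_force: 59.3
```

Call:
apply_moves(
  linear=[
    [0, -0.06, 0],
    [0, -0.12, 0],
    [0, -0.18, 0],
    [0, -0.24, 0],
    [0, -0.3, 0],
  ],
  delta_rot=[
    [0, 0, 0],
    [0, 0, 0],
    [0, 0, 0],
    [0, 0, 0],
    [0, 0, 0],
  ],
)

```text
clock: 7.33
position: [0.5786, 0.0355, 0.1171]
tool_rot: [3.142, 0.0, 1.399]
force: [1.2, -0.2, -2.4]
grip_width: 0.0232
finger_force: 59.3
```

Call:
apply_moves(
  linear=[
    [0, -0.06, 0],
    [0, -0.12, 0],
    [0, -0.18, 0],
    [0, -0.24, 0],
    [0, -0.3, 0],
  ],
  delta_rot=[
    [0, 0, 0],
    [0, 0, 0],
    [0, 0, 0],
    [0, 0, 0],
    [0, 0, 0],
  ],
)

```text
clock: 7.75
position: [0.549, 0.0407, 0.1171]
tool_rot: [-3.142, 0.0, 1.399]
force: [0.2, 0.0, -1.0]
grip_width: 0.0236
finger_force: 59.3
```

Call:
apply_moves(
  linear=[
    [0, -0.06, 0],
    [0, -0.12, 0],
    [0, -0.18, 0],
    [0, -0.2, 0],
    [0, -0.2, 0],
  ],
  delta_rot=[
    [0, 0, 0],
    [0, 0, 0],
    [0, 0, 0],
    [0, 0, 0],
    [0, 0, 0],
  ],
)

```text
clock: 8.17
position: [0.5295, 0.0442, 0.1172]
tool_rot: [-3.141, -0.0, 1.399]
force: [-0.2, 0.2, -1.5]
grip_width: 0.0233
finger_force: 59.3
```

```bash
cat > g.py <<'E'
from h import *
import sys
t=sys.argv[1]
s=monitor.observe(); print(s['clock'],s['position'],s['tool_rot'],s['force'],s['finger_force'])
e=np.array([.985,-.170]);f=np.array([.170,.985]); q=s['position'][:2]*1000-[613,29.5]; print(q@e,q@f)
ims=[]
for n in ('scene','side'):
    im,d=optics.grab_frame(n); np.savez(n+t+'.npz',im=im,d=d); ims.append(im)
a=cv2.resize(ims[0][190:330,220:420],None,fx=2,fy=2); b=cv2.resize(ims[1][190:330,220:420],None,fx=2,fy=2); save('c'+t+'.png',np.hstack([a,b]))
for n,(im,d,P) in load(t).items():
    hsv=cv2.cvtColor(im,cv2.COLOR_RGB2HSV);H,S=hsv[...,0].astype(int),hsv[...,1]
    m=(H>45)&(H<85)&(S>90)&(d>0)&(P[...,1]>-.2)&(P[...,2]<.1)
    for c,aa,ct in comps(m,8):
        q=P[c][:,:2]*1000-[613,29.5]; q=np.c_[q@e,q@f]; print(n,aa,ct.round(),'bed x',q[:,0].min().round(1),q[:,0].max().round(1),'y',q[:,1].min().round(1),q[:,1].max().round(1),'z',np.percentile(P[c][:,2],[2,98]).round(3))
E
python3 g.py 2
```

```text
8.1667 [0.52952208 0.04415199 0.11717397] [-3.14146716e+00 -3.26299010e-05  1.39925455e+00] [-0.24530831  0.18759235 -1.54056093] 59.29479718208313
-84.71658891907904 0.24095960405558414
side 47 [316. 276.] bed x -102.9 -89.6 y -33.6 22.8 z [0.007 0.013]
side 57 [308. 285.] bed x -97.9 -75.1 y 27.1 59.1 z [0.01  0.022]
```

Call:
apply_moves(
  linear=[
    [0, 0, -0.1],
    [0, 0, -0.3],
    [0, 0, -0.5],
    [0, 0, -0.7],
    [0, 0, -0.8],
  ],
  delta_rot=[
    [0, 0, 0],
    [0, 0, 0],
    [0, 0, 0],
    [0, 0, 0],
    [0, 0, 0],
  ],
)

```text
clock: 8.68
position: [0.5309, 0.044, 0.1999]
tool_rot: [3.139, -0.001, 1.399]
force: [0.5, 1.0, -1.6]
grip_width: 0.0235
finger_force: 59.4
```

Call:
apply_moves(
  linear=[
    [-0.2, 0.1, 0],
    [-0.4, 0.3, 0],
    [-0.7, 0.5, 0],
    [-1, 0.7, 0],
    [-1, 0.7, 0],
  ],
  delta_rot=[
    [0, 0, 0],
    [0, 0, 0],
    [0, 0, 0],
    [0, 0, 0],
    [0, 0, 0],
  ],
)

```text
clock: 9.1
position: [0.5834, -0.0738, 0.1972]
tool_rot: [3.14, 0.003, 1.392]
force: [-1.8, -1.0, -2.2]
grip_width: 0.0231
finger_force: 59.7
```

```bash
python3 g.py 3
```

```text
9.1 [ 0.58335679 -0.0737891   0.19719036] [3.13996955e+00 3.04179251e-03 1.39238105e+00] [-1.81695448 -0.96694467 -2.21105423] 59.72278654575348
-11.639412523957311 -106.77910931571053
side 188 [312. 278.] bed x -102.7 -74.3 y -39.1 60.4 z [0.007 0.025]
```

View pics/c3.png

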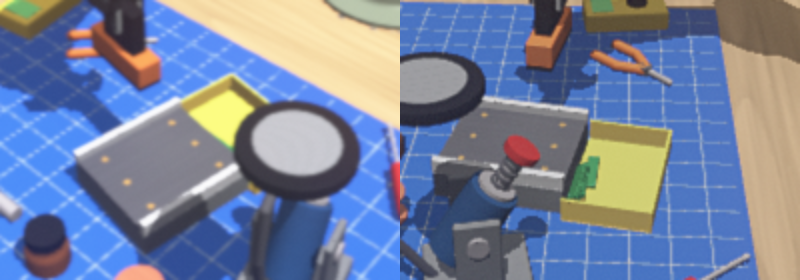

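The crop shows the bed plate empty and the green strips in the tray at about (585,177), with tops at or below 25 mm. I'm returning the scraper to its old spot on the mat.

Call:
apply_moves(
  linear=[
    [-0.2, 0.11, 0],
    [-0.4, 0.22, 0],
    [-0.6, 0.33, 0],
    [-0.8, 0.44, 0],
    [-0.92, 0.55, 0],
  ],
  delta_rot=[
    [0, 0, 0],
    [0, 0, 0],
    [0, 0, 0],
    [0, 0, 0],
    [0, 0, 0],
  ],
)

```text
clock: 9.62
position: [0.6202, -0.1678, 0.1972]
tool_rot: [-3.141, 0.0, 1.399]
force: [0.1, 0.1, -2.6]
grip_width: 0.023
finger_force: 59.8
```

Call:
apply_moves(
  linear=[
    [-0.25, 0.15, 0],
    [-0.5, 0.3, 0],
    [-0.75, 0.45, 0],
    [-0.92, 0.55, 0],
    [-0.92, 0.55, 0],
  ],
  delta_rot=[
    [0, 0, 0],
    [0, 0, 0],
    [0, 0, 0],
    [0, 0, 0],
    [0, 0, 0],
  ],
)

```text
clock: 10.03
position: [0.6588, -0.2701, 0.1966]
tool_rot: [-3.141, 0.002, 1.396]
force: [0.3, 0.1, -2.2]
grip_width: 0.0233
finger_force: 59.8
```

Call:
apply_moves(
  linear=[
    [0, 0, 0.15],
    [0, 0, 0.4],
    [0, 0, 0.6],
    [0, 0, 0.8],
    [0, 0, 0.96],
  ],
  delta_rot=[
    [0, 0, 0],
    [0, 0, 0],
    [0, 0, 0],
    [0, 0, 0],
    [0, 0, 0],
  ],
)

```text
clock: 10.45
position: [0.6585, -0.2647, 0.0995]
tool_rot: [-3.14, -0.001, 1.4]
force: [0.4, -0.2, -1.2]
grip_width: 0.0231
finger_force: 59.8
```

Call:
apply_moves(
  linear=[
    [0, 0, 0.08],
    [0, 0, 0.15],
    [0, 0, 0.22],
    [0, 0, 0.27],
    [0, 0, 0.28],
  ],
  delta_rot=[
    [0, 0, 0],
    [0, 0, 0],
    [0, 0, 0],
    [0, 0, 0],
    [0, 0, 0],
  ],
)

```text
clock: 10.87
position: [0.6587, -0.2663, 0.0727]
tool_rot: [-3.141, -0.0, 1.399]
force: [0.3, -0.8, -2.0]
grip_width: 0.0236
finger_force: 59.7
```

Call:
apply_moves(
  linear=[
    [0, 0, 0.01],
    [0, 0, 0.02],
    [0, 0, 0.025],
    [0, 0, 0.03],
    [0, 0, 0.03],
  ],
  delta_rot=[
    [0, 0, 0],
    [0, 0, 0],
    [0, 0, 0],
    [0, 0, 0],
    [0, 0, 0],
  ],
)

```text
clock: 11.28
position: [0.6588, -0.2666, 0.0703]
tool_rot: [3.141, 0.0, 1.399]
force: [-1.2, 0.0, -1.9]
grip_width: 0.0237
finger_force: 59.7
```

Call:
apply_moves(
  linear=[
    [0, 0, 0],
    [0, 0, 0],
    [0, 0, 0],
    [0, 0, 0],
    [0, 0, 0],
  ],
  delta_rot=[
    [0, 0, 0],
    [0, 0, 0],
    [0, 0, 0],
    [0, 0, 0],
    [0, 0, 0],
  ],
)

```text
clock: 11.7
position: [0.6588, -0.2666, 0.0701]
tool_rot: [3.142, -0.0, 1.399]
force: [0.7, -0.3, -1.4]
grip_width: 0.0232
finger_force: 59.7
```

Within a millimetre of the mat. Releasing slowly, then rising straight up.

Call:
apply_moves(
  linear=[
    [0, 0, 0.006],
    [0, 0, 0.006],
    [0, 0, 0.006],
    [0, 0, 0.006],
    [0, 0, 0.006],
  ],
  delta_rot=[
    [0, 0, 0],
    [0, 0, 0],
    [0, 0, 0],
    [0, 0, 0],
    [0, 0, 0],
  ],
)

```text
clock: 12.12
position: [0.6588, -0.2666, 0.0696]
tool_rot: [3.141, 0.0, 1.399]
force: [0.1, 0.1, -0.4]
grip_width: 0.0234
finger_force: 60.0
```

Call:
apply_moves(
  linear=[
    [0, 0, 0],
    [0, 0, 0],
    [0, 0, 0],
    [0, 0, 0],
    [0, 0, 0],
  ],
  delta_rot=[
    [0, 0, 0],
    [0, 0, 0],
    [0, 0, 0],
    [0, 0, 0],
    [0, 0, 0],
  ],
  gripper=1,
)

```text
clock: 12.53
position: [0.6588, -0.2665, 0.0695]
tool_rot: [3.142, -0.0, 1.399]
force: [0.1, -0.6, -0.2]
grip_width: 0.0821
finger_force: 0.0
```

Call:
apply_moves(
  linear=[
    [0, 0, 0],
    [0, 0, -0.1],
    [0, 0, -0.3],
    [0, 0, -0.6],
    [0, 0, -0.95],
  ],
  delta_rot=[
    [0, 0, 0],
    [0, 0, 0],
    [0, 0, 0],
    [0, 0, 0],
    [0, 0, 0],
  ],
)

```text
clock: 12.95
position: [0.658, -0.2663, 0.165]
tool_rot: [-3.139, -0.0, 1.399]
force: [-0.9, -0.3, 0.1]
grip_width: 0.0856
finger_force: 0.0
```

Call:
apply_moves(
  linear=[
    [0, 0, -0.3],
    [0, 0, -0.6],
    [0, 0, -0.9],
    [0, 0, -1],
    [0, 0, -1],
  ],
  delta_rot=[
    [0, 0, 0],
    [0, 0, 0],
    [0, 0, 0],
    [0, 0, 0],
    [0, 0, 0],
  ],
  gripper=-1,
)

```text
clock: 13.37
position: [0.6598, -0.2671, 0.2687]
tool_rot: [3.136, 0.001, 1.399]
force: [1.1, 0.7, -0.9]
grip_width: 0.0258
finger_force: 0.0
```

```bash
python3 g.py 4
python3 - <<'E'
from h import *
s=monitor.observe()
for n,(im,d,P) in load('4').items():
    X,Y,Z=P[...,0],P[...,1],P[...,2];sc=(d>0)&(X>.6)&(X<.73)&(Y>-.36)&(Y<-.19)
    for a,b in((.034,.05),(.095,.125)):
        p=P[sc&(Z>a)&(Z<b)]; r=cv2.minAreaRect((p[:,:2]*1000).astype(np.float32)); print(n,len(p),np.round(r[0]),np.round(r[1]),round(r[2],1),np.percentile(p[:,2],[50,98]).round(3))
    # cap: red ; barrel axis ; console base edges
    hsv=cv2.cvtColor(im,cv2.COLOR_RGB2HSV);H,S=hsv[...,0].astype(int),hsv[...,1]
    m=(d>0)&(X>.5)&(X<.7)&(Y>.15)&(Y<.34)&(Z>.15)&(Z<.22)&((H<6)|(H>170))&(S>110)
    if m.sum()>40:
        ax=np.array([-np.sin(np.radians(32.3))*np.cos(.2),-np.sin(np.radians(32.3))*np.sin(.2),np.cos(np.radians(32.3))])
        p=P[m]; u=p@ax; q=p[u>np.percentile(u,98)-.005]; 
        e1=np.cross([0,0,1],ax);e1/=np.linalg.norm(e1);e2=np.cross(ax,e1)
        c,r=cv2.minEnclosingCircle((np.c_[q@e1,q@e2]*1000).astype(np.float32)); c=np.array(c)/1000
        print(n,'cap face',c[0]*e1+c[1]*e2+np.median(q@ax)*ax,'r',r,len(q))
E
```

```text
13.3667 [ 0.65975417 -0.2670578   0.2686552 ] [3.13632388e+00 7.86785951e-04 1.39880593e+00] [ 1.12300484  0.68360381 -0.91757005] 0.0
96.46767999443207 -284.16122266671596
side 186 [312. 278.] bed x -103.4 -74.1 y -40.5 59.0 z [0.007 0.025]
scene 212 [ 660. -267.] [117.  35.] 82.0 [0.045 0.049]
scene 182 [ 658. -268.] [71. 24.] 79.5 [0.108 0.112]
side 141 [ 657. -266.] [119.  36.] 78.5 [0.04  0.048]
side 105 [ 658. -264.] [69. 25.] 78.9 [0.103 0.107]
side cap face [0.58407814 0.238974   0.18846053] r 21.38463020324707 146
```

Scraper stands upright at (658,-267) mm, with foot top at 40 and grip top at 104 in the side view. Fingers are closing as I move to a stand-off about 110 mm out along the plunger's line.

Call:
apply_moves(
  linear=[
    [0.19, -0.086, -0.005],
    [0.37, -0.17, -0.01],
    [0.56, -0.26, -0.015],
    [0.75, -0.345, -0.02],
    [0.93, -0.43, -0.025],
  ],
  delta_rot=[
    [0, 0, 0],
    [0, 0, 0],
    [0, 0, 0],
    [0, 0, 0],
    [0, 0, 0],
  ],
)

```text
clock: 13.88
position: [0.6314, -0.1663, 0.2656]
tool_rot: [-3.139, -0.0, 1.399]
force: [0.1, 0.6, 0.0]
grip_width: 0.0002
finger_force: 0.0
```

Call:
apply_moves(
  linear=[
    [0.19, -0.086, -0.005],
    [0.37, -0.17, -0.01],
    [0.56, -0.26, -0.015],
    [0.75, -0.345, -0.02],
    [0.93, -0.43, -0.025],
  ],
  delta_rot=[
    [0, 0, 0],
    [0, 0, 0],
    [0, 0, 0],
    [0, 0, 0],
    [0, 0, 0],
  ],
)

```text
clock: 14.3
position: [0.6048, -0.0674, 0.2682]
tool_rot: [-3.139, 0.0, 1.399]
force: [-0.1, -0.1, 0.1]
grip_width: -0.0001
finger_force: 0.0
```

Call:
apply_moves(
  linear=[
    [0.19, -0.086, -0.005],
    [0.37, -0.17, -0.01],
    [0.56, -0.26, -0.015],
    [0.75, -0.345, -0.02],
    [0.93, -0.43, -0.025],
  ],
  delta_rot=[
    [0, 0, 0],
    [0, 0, 0],
    [0, 0, 0],
    [0, 0, 0],
    [0, 0, 0],
  ],
)

```text
clock: 14.72
position: [0.5784, 0.0314, 0.2708]
tool_rot: [-3.14, 0.001, 1.399]
force: [-0.3, -0.1, 0.3]
grip_width: 0.0
finger_force: 0.0
```

Call:
apply_moves(
  linear=[
    [0.19, -0.086, -0.005],
    [0.37, -0.17, -0.01],
    [0.56, -0.26, -0.015],
    [0.75, -0.345, -0.02],
    [0.93, -0.43, -0.025],
  ],
  delta_rot=[
    [0, 0, 0],
    [0, 0, 0],
    [0, 0, 0],
    [0, 0, 0],
    [0, 0, 0],
  ],
)

```text
clock: 15.13
position: [0.5519, 0.1303, 0.2733]
tool_rot: [-3.14, 0.001, 1.399]
force: [0.1, 0.1, 0.2]
grip_width: -0.0
finger_force: 0.0
```

Call:
apply_moves(
  linear=[
    [0.19, -0.086, -0.005],
    [0.37, -0.17, -0.01],
    [0.56, -0.26, -0.015],
    [0.75, -0.345, -0.02],
    [0.93, -0.43, -0.025],
  ],
  delta_rot=[
    [0, 0, 0],
    [0, 0, 0],
    [0, 0, 0],
    [0, 0, 0],
    [0, 0, 0],
  ],
)

```text
clock: 15.55
position: [0.5255, 0.2292, 0.2758]
tool_rot: [-3.14, 0.001, 1.399]
force: [-0.4, -0.9, -0.4]
grip_width: 0.0001
finger_force: 0.0
```

Call:
apply_moves(
  linear=[
    [0, 0, 0],
    [0, 0, 0],
    [0, 0, 0],
    [0, 0, 0],
    [0, 0, 0],
  ],
  delta_rot=[
    [0, 0, -0.05],
    [0, 0, -0.1],
    [0, 0, -0.15],
    [0, 0, -0.175],
    [0, 0, -0.175],
  ],
)

```text
clock: 15.97
position: [0.5259, 0.2281, 0.2758]
tool_rot: [-3.14, 0.0, 1.768]
force: [0.6, 0.4, 0.1]
grip_width: 0.0001
finger_force: 0.0
```

Call:
apply_moves(
  linear=[
    [0, 0, 0],
    [0, 0, 0],
    [0, 0, 0],
    [0, 0, 0],
    [0, 0, 0],
  ],
  delta_rot=[
    [-0.05, 0, 0],
    [-0.1, 0, 0],
    [-0.15, 0, 0],
    [-0.2, 0, 0],
    [-0.25, 0, 0],
  ],
)

```text
clock: 16.38
position: [0.5259, 0.2275, 0.2767]
tool_rot: [2.632, -0.001, 1.762]
force: [2.8, -0.7, -0.3]
grip_width: 0.0003
finger_force: 0.0
```

```bash
cat > w.py <<'E'
from h import *
import sys
t=sys.argv[1]
s=monitor.observe(); print(s['clock'],s['position'],s['tool_rot'],s['force'],s['qpos'].round(2))
Rt=R.from_euler('xyz',s['tool_rot']).as_matrix(); print('toolz',Rt[:,2])
im,d=optics.grab_frame('wrist'); save('w'+t+'.png',im)
c=optics.camera_info('wrist'); T=c['T_tool_cam']
hsv=cv2.cvtColor(im,cv2.COLOR_RGB2HSV);H,S=hsv[...,0].astype(int),hsv[...,1]
m=((H<6)|(H>172))&(S>120)&(d>0)
v,u=np.mgrid[:400,:640]; dx=(u-c['cx'])/c['fx'];dy=(v-c['cy'])/c['fy'];r=np.hypot(dx,dy);k=np.where(r>1e-6,np.tan(np.minimum(r,1.4))/np.maximum(r,1e-9),1)
P=np.stack([dx*k*d,dy*k*d,d],-1)@T[:3,:3].T+T[:3,3]
W=P@Rt.T+s['position']
for cc,a,ct in comps(m,40):
    p=P[cc]; 
    if np.linalg.norm(W[cc].mean(0)-[.584,.239,.185])>.06: continue
    q=p[p[:,2]<np.percentile(p[:,2],10)+.008]
    cen,rad=cv2.minEnclosingCircle((q[:,:2]*1000).astype(np.float32))
    c0=np.array([cen[0]/1000,cen[1]/1000,np.median(q[:,2])])
    A=np.c_[q[:,:2],np.ones(len(q))];pl=np.linalg.lstsq(A,q[:,2],rcond=None)[0]
    nn=np.array([pl[0],pl[1],-1]);nn/=np.linalg.norm(nn)
    print('cap',a,ct.round(),'tool xyz mm',(c0*1000).round(1),'r',round(rad,1),'world',(Rt@c0+s['position']).round(4),'normal tool',nn.round(3),'world',(Rt@nn).round(3))
E
python3 w.py 5
```

```text
16.3833 [0.52593761 0.22752165 0.27667462] [ 2.63155089e+00 -1.03687098e-03  1.76248814e+00] [ 2.80599957 -0.74116312 -0.27313668] [-0.65  0.19  0.02  2.11  0.51  0.43 -0.86]
toolz [ 0.47909883  0.09390279 -0.87272365]
cap 1668 [331. 200.] tool xyz mm [ -3.6   9.8 104.2] r 20.0 world [0.5849 0.2354 0.1905] normal tool [ 0.006 -0.057 -0.998] world [-0.529 -0.097  0.843]
```

View pics/w5.png

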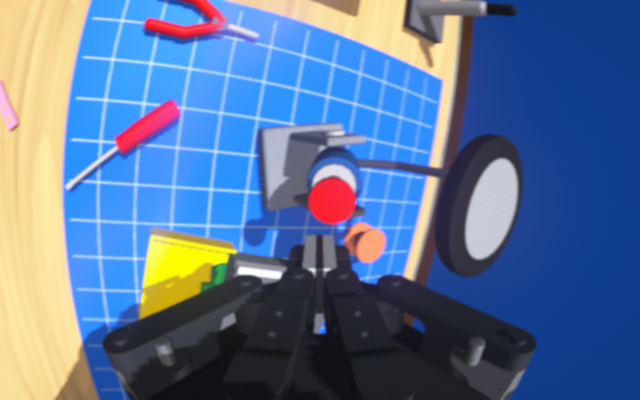

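The wrist view shows the red cap at (331,200), radius 20.0 mm as given. Its normal (tilt 32.5°) agrees with the side view, so I'm aligning and re-measuring.

Call:
apply_moves(
  linear=[
    [0, 0, 0],
    [0, 0, 0],
    [0, 0, 0],
    [0, 0, 0],
    [0, 0, 0],
  ],
  delta_rot=[
    [-0.02, 0, 0],
    [-0.02, 0, 0],
    [-0.02, 0, 0],
    [-0.02, 0, 0],
    [-0.02, 0, 0],
  ],
)

```text
clock: 16.85
position: [0.5277, 0.2273, 0.2769]
tool_rot: [2.594, 0.003, 1.762]
force: [1.2, 0.6, 0.2]
grip_width: 0.0001
finger_force: 0.0
```

```bash
python3 w.py 6
```

```text
16.85 [0.52767761 0.22733468 0.27694171] [2.59388604 0.0028482  1.76186   ] [1.15019859 0.57103886 0.15943893] [-0.7   0.18  0.06  2.14  0.61  0.39 -0.96]
toolz [ 0.5117166   0.09650117 -0.85371754]
cap 1674 [324. 200.] tool xyz mm [ -2.7   4.  103.9] r 20.0 world [0.5847 0.2354 0.1903] normal tool [ 0.002 -0.03  -1.   ] world [-0.537 -0.099  0.838]
```

Call:
apply_moves(
  linear=[
    [-0.02, 0.03, 0.1],
    [-0.02, 0.03, 0.3],
    [-0.02, 0.03, 0.5],
    [-0.02, 0.03, 0.6],
    [-0.02, 0.03, 0.6],
  ],
  delta_rot=[
    [-0.01, 0, 0],
    [-0.01, 0, 0],
    [-0.01, 0, 0],
    [-0.01, 0, 0],
    [-0.01, 0, 0],
  ],
)

```text
clock: 17.32
position: [0.5612, 0.2313, 0.2255]
tool_rot: [2.574, 0.005, 1.762]
force: [-0.1, -0.4, -0.0]
grip_width: 0.0
finger_force: 0.0
```

Call:
apply_moves(
  linear=[
    [0, 0, 0],
    [0, 0, 0],
    [0, 0, 0],
    [0, 0, 0],
    [0, 0, 0],
  ],
  delta_rot=[
    [0, 0, 0],
    [0, 0, 0],
    [0, 0, 0],
    [0, 0, 0],
    [0, 0, 0],
  ],
)

```text
clock: 17.73
position: [0.5609, 0.2318, 0.228]
tool_rot: [2.571, 0.002, 1.763]
force: [-0.2, 0.6, 0.7]
grip_width: 0.0001
finger_force: 0.0
```

```bash
python3 w.py 7
```

```text
17.7333 [0.56087762 0.23182762 0.22803411] [2.57108663e+00 2.48590153e-03 1.76294888e+00] [-0.22058073  0.5984774   0.65881091] [-0.75  0.31  0.17  2.14  0.8   0.23 -1.15]
toolz [ 0.53051802  0.10108241 -0.8416252 ]
cap 2383 [319. 218.] tool xyz mm [-0.8  0.1 44.7] r 20.2 world [0.5848 0.2356 0.1905] normal tool [-0.04  -0.017 -0.999] world [-0.536 -0.143  0.832]
```

Call:
apply_moves(
  linear=[
    [-0.005, 0, 0.08],
    [-0.005, 0, 0.16],
    [-0.005, 0, 0.24],
    [-0.005, 0, 0.3],
    [-0.005, 0, 0.3],
  ],
  delta_rot=[
    [0, 0, 0],
    [0, 0, 0],
    [0, 0, 0],
    [0, 0, 0],
    [0, 0, 0],
  ],
)

```text
clock: 18.2
position: [0.577, 0.2343, 0.2007]
tool_rot: [2.573, 0.004, 1.763]
force: [-0.3, -0.8, -0.7]
grip_width: 0.0001
finger_force: 0.0
```

```bash
python3 w.py 8
```

```text
18.2 [0.57697892 0.23427304 0.20065114] [2.57328301 0.00377018 1.76318589] [-0.31390666 -0.8018581  -0.70899867] [-0.75  0.38  0.2   2.13  0.92  0.18 -1.27]
toolz [ 0.52888586  0.09978913 -0.84280595]
cap 2163 [323. 228.] tool xyz mm [ 0.3  1.2 12.8] r 19.9 world [0.5847 0.2361 0.1905] normal tool [ 0.068 -0.028 -0.997] world [-0.564 -0.038  0.825]
```

Joint 6 is close to its lower limit (0.18 against 0.16). I'm easing the tool's tilt back by 8° about the tip; the push will still follow the plunger's line.

Call:
apply_moves(
  linear=[
    [0, 0, 0],
    [0, 0, 0],
    [0, 0, 0],
    [0, 0, 0],
    [0, 0, 0],
  ],
  delta_rot=[
    [0.02, 0, 0],
    [0.04, 0, 0],
    [0.06, 0, 0],
    [0.067, 0, 0],
    [0.067, 0, 0],
  ],
)

```text
clock: 18.67
position: [0.5777, 0.2338, 0.2027]
tool_rot: [2.712, 0.002, 1.761]
force: [0.0, -0.6, -0.3]
grip_width: -0.0003
finger_force: 0.0
```

```bash
python3 w.py 9
python3 - <<'E'
from h import *
s=monitor.observe(); Rt=R.from_euler('xyz',s['tool_rot']).as_matrix()
n=np.array([-.530,-.098,.842]); cap=np.array([.5846,.2362,.190]); v=s['position']-cap
print('along',v@n,'perp(tool)',Rt.T@(v-(v@n)*n),'push dir in tool',Rt.T@-n)
E
```

```text
18.6667 [0.57770227 0.23380569 0.20266791] [2.71220602e+00 1.93806931e-03 1.76139425e+00] [ 0.03667106 -0.60503691 -0.34752162] [-0.42  0.39 -0.17  2.    0.59  0.41 -0.88]
toolz [ 0.40910807  0.07713866 -0.90921956]
cap 2219 [325. 227.] tool xyz mm [ 1.3  2.5 14. ] r 19.6 world [0.5854 0.2366 0.191 ] normal tool [ 0.045 -0.142 -0.989] world [-0.54  -0.057  0.84 ]
along 0.014460473070380139 perp(tool) [-1.13268092e-03  2.31679704e-04 -4.27270788e-05] push dir in tool [-0.00215386  0.13885122  0.99004227]
```

Call:
apply_moves(
  linear=[
    [0.012, 0.005, 0.03],
    [0.012, 0.01, 0.06],
    [0.012, 0.014, 0.09],
    [0.012, 0.017, 0.12],
    [0.012, 0.021, 0.15],
  ],
  delta_rot=[
    [0, 0, 0],
    [0, 0, 0],
    [0, 0, 0],
    [0, 0, 0],
    [0, 0, 0],
  ],
)

```text
clock: 19.13
position: [0.5845, 0.2375, 0.189]
tool_rot: [2.712, 0.003, 1.764]
force: [-2.0, -0.0, 3.9]
grip_width: -0.0004
finger_force: 2.3
```

Call:
apply_moves(
  linear=[
    [0, 0.004, 0.03],
    [0, 0.008, 0.06],
    [0, 0.012, 0.09],
    [0, 0.017, 0.12],
    [0, 0.021, 0.15],
  ],
  delta_rot=[
    [0, 0, 0],
    [0, 0, 0],
    [0, 0, 0],
    [0, 0, 0],
    [0, 0, 0],
  ],
)

```text
clock: 19.55
position: [0.5926, 0.2392, 0.1764]
tool_rot: [2.712, 0.002, 1.764]
force: [-5.3, 2.4, 5.5]
grip_width: -0.0004
finger_force: 3.6
```

```bash
cat > p.py <<'E'
from h import *
s=monitor.observe(); Rt=R.from_euler('xyz',s['tool_rot']).as_matrix()
n=np.array([-.530,-.098,.842]); cap=np.array([.5846,.2362,.190]); v=s['position']-cap
print(s['clock'],'along mm',v@n*1e3,'perp',Rt.T@(v-(v@n)*n)*1e3,'pushdir',(Rt.T@-n).round(3),'axial F',s['force']@n,'F',s['force'].round(1),'q',s['qpos'].round(2))
E
python3 p.py
```

```text
19.55 along mm -15.97683315854589 perp [ 1.50131171 -0.19156086  0.04079449] pushdir [-0.003  0.139  0.99 ] axial F 7.177424886153953 F [-5.3  2.4  5.5] q [-0.45  0.45 -0.14  1.99  0.63  0.36 -0.92]
```

Call:
apply_moves(
  linear=[
    [0, 0.005, 0.036],
    [0, 0.01, 0.072],
    [0, 0.015, 0.108],
    [0, 0.02, 0.144],
    [0, 0.025, 0.18],
  ],
  delta_rot=[
    [0, 0, 0],
    [0, 0, 0],
    [0, 0, 0],
    [0, 0, 0],
    [0, 0, 0],
  ],
)

```text
clock: 19.97
position: [0.6023, 0.2414, 0.1613]
tool_rot: [2.711, 0.002, 1.764]
force: [-7.2, 3.8, 8.8]
grip_width: -0.0002
finger_force: 5.2
```

Call:
apply_moves(
  linear=[
    [0, 0.001, 0.01],
    [0, 0.003, 0.02],
    [0, 0.004, 0.03],
    [0, 0.004, 0.03],
    [0, 0.004, 0.03],
  ],
  delta_rot=[
    [0, 0, 0],
    [0, 0, 0],
    [0, 0, 0],
    [0, 0, 0],
    [0, 0, 0],
  ],
)

```text
clock: 20.38
position: [0.6038, 0.2418, 0.1589]
tool_rot: [2.711, 0.002, 1.764]
force: [-7.4, 3.7, 7.6]
grip_width: -0.0
finger_force: 5.4
```

```bash
python3 p.py
```

```text
20.3833 along mm -36.906264777424916 perp [1.9905422  0.02404176 0.02485158] pushdir [-0.004  0.139  0.99 ] axial F 9.951147926667247 F [-7.4  3.7  7.6] q [-0.46  0.5  -0.11  1.97  0.65  0.33 -0.94]
```

Call:
apply_moves(
  linear=[
    [0, 0.001, 0.005],
    [0, 0.001, 0.01],
    [0, 0.002, 0.015],
    [0, 0.002, 0.015],
    [0, 0.002, 0.015],
  ],
  delta_rot=[
    [0, 0, 0],
    [0, 0, 0],
    [0, 0, 0],
    [0, 0, 0],
    [0, 0, 0],
  ],
)

```text
clock: 20.8
position: [0.6046, 0.2419, 0.1577]
tool_rot: [2.711, 0.002, 1.764]
force: [-7.4, 3.7, 9.1]
grip_width: 0.0004
finger_force: 5.5
```

Call:
apply_moves(
  linear=[
    [0, 0, 0.003],
    [0, 0.001, 0.006],
    [0, 0.001, 0.01],
    [0, 0.001, 0.01],
    [0, 0.001, 0.01],
  ],
  delta_rot=[
    [0, 0, 0],
    [0, 0, 0],
    [0, 0, 0],
    [0, 0, 0],
    [0, 0, 0],
  ],
)

```text
clock: 21.22
position: [0.6049, 0.2421, 0.1574]
tool_rot: [2.711, 0.002, 1.764]
force: [-16.5, 1.3, 21.4]
grip_width: -0.0001
finger_force: 13.1
```

```bash
python3 p.py
```

```text
21.2167 along mm -38.8336067774465 perp [2.12334174 0.18723977 0.00384245] pushdir [-0.004  0.138  0.99 ] axial F 26.656592507291094 F [-16.5   1.3  21.4] q [-0.46  0.5  -0.11  1.97  0.65  0.33 -0.94]
```

Force has stepped from 11 N to 27 N, so the plunger is on its stop. Holding for about 1.7 s, then backing off along its line.

Call:
apply_moves(
  linear=[
    [0, 0, 0],
    [0, 0, 0],
    [0, 0, 0],
    [0, 0, 0],
    [0, 0, 0],
  ],
  delta_rot=[
    [0, 0, 0],
    [0, 0, 0],
    [0, 0, 0],
    [0, 0, 0],
    [0, 0, 0],
  ],
)

```text
clock: 21.63
position: [0.605, 0.2421, 0.1574]
tool_rot: [2.711, 0.002, 1.764]
force: [-16.1, 1.5, 21.2]
grip_width: -0.0002
finger_force: 13.1
```

Call:
apply_moves(
  linear=[
    [0, 0, 0],
    [0, 0, 0],
    [0, 0, 0],
    [0, 0, 0],
    [0, 0, 0],
  ],
  delta_rot=[
    [0, 0, 0],
    [0, 0, 0],
    [0, 0, 0],
    [0, 0, 0],
    [0, 0, 0],
  ],
)

```text
clock: 22.05
position: [0.605, 0.2421, 0.1574]
tool_rot: [2.711, 0.002, 1.764]
force: [-17.3, 1.7, 20.9]
grip_width: -0.0001
finger_force: 13.1
```

Call:
apply_moves(
  linear=[
    [0, 0, 0],
    [0, 0, 0],
    [0, 0, 0],
    [0, 0, 0],
    [0, 0, 0],
  ],
  delta_rot=[
    [0, 0, 0],
    [0, 0, 0],
    [0, 0, 0],
    [0, 0, 0],
    [0, 0, 0],
  ],
)

```text
clock: 22.47
position: [0.6049, 0.2421, 0.1574]
tool_rot: [2.711, 0.002, 1.764]
force: [-16.1, 1.1, 21.0]
grip_width: -0.0
finger_force: 13.1
```

Call:
apply_moves(
  linear=[
    [0, 0, 0],
    [0, 0, 0],
    [0, 0, 0],
    [0, 0, 0],
    [0, 0, 0],
  ],
  delta_rot=[
    [0, 0, 0],
    [0, 0, 0],
    [0, 0, 0],
    [0, 0, 0],
    [0, 0, 0],
  ],
)

```text
clock: 22.88
position: [0.605, 0.2421, 0.1574]
tool_rot: [2.711, 0.002, 1.764]
force: [-15.9, 1.5, 21.0]
grip_width: -0.0001
finger_force: 13.1
```

Call:
apply_moves(
  linear=[
    [0, -0.01, -0.08],
    [0, -0.025, -0.18],
    [0, -0.04, -0.28],
    [0, -0.055, -0.4],
    [0, -0.07, -0.5],
  ],
  delta_rot=[
    [0, 0, 0],
    [0, 0, 0],
    [0, 0, 0],
    [0, 0, 0],
    [0, 0, 0],
  ],
)

```text
clock: 23.3
position: [0.5781, 0.2356, 0.1997]
tool_rot: [2.712, 0.003, 1.763]
force: [-0.1, -1.1, 0.4]
grip_width: -0.0002
finger_force: 0.0
```

Call:
apply_moves(
  linear=[
    [0, -0.03, -0.2],
    [0, -0.06, -0.4],
    [0, -0.08, -0.6],
    [0, -0.1, -0.7],
    [0, -0.1, -0.7],
  ],
  delta_rot=[
    [0, 0, 0],
    [0, 0, 0],
    [0, 0, 0],
    [0, 0, 0],
    [0, 0, 0],
  ],
)

```text
clock: 23.72
position: [0.5408, 0.2285, 0.2605]
tool_rot: [2.71, 0.002, 1.763]
force: [0.2, 0.0, -0.7]
grip_width: 0.0
finger_force: 0.0
```

```bash
python3 p.py; python3 w.py 10; python3 g.py 11
```

```text
23.7167 along mm 83.37796828888463 perp [ 0.42378949  0.56444713 -0.12168337] pushdir [-0.003  0.137  0.99 ] axial F -0.7093941723728546 F [ 0.2  0.  -0.7] q [-0.39  0.26 -0.24  2.02  0.49  0.52 -0.81]
23.7167 [0.54078191 0.22853384 0.26055   ] [2.70965050e+00 2.49182231e-03 1.76262487e+00] [ 0.22342494  0.00327538 -0.70149402] [-0.39  0.26 -0.24  2.02  0.49  0.52 -0.81]
toolz [ 0.41138789  0.07759315 -0.90815159]
cap 2005 [334. 206.] tool xyz mm [-1.1 11.2 82.4] r 19.8 world [0.5849 0.2358 0.1905] normal tool [ 0.005 -0.135 -0.991] world [-0.529 -0.095  0.843]
23.7667 [0.54109833 0.22844223 0.25932441] [2.71068666 0.00282125 1.76252681] [ 0.56667708 -0.90721273  0.43746264] 0.0
-104.64332031022039 183.7348171787228
side 159 [312. 278.] bed x -103.1 -75.1 y -40.2 58.0 z [0.007 0.024]
```

View pics/c11.png

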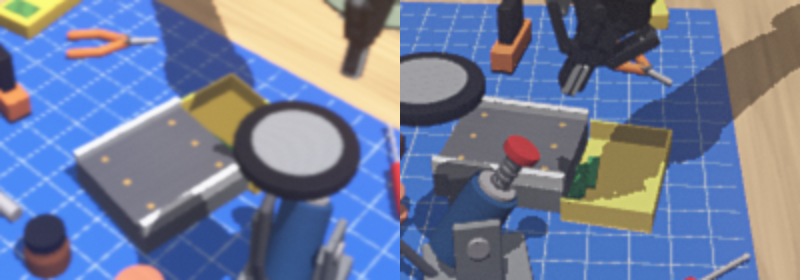

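The cap is back at its released position (0.585, 0.236, 0.190), the strips are in the tray, the scraper is standing at (510,50) in the crop, and the robot touches nothing. Handing in.

```bash
python3 -c "
from workcell import workorder; print(workorder.job_done())"
```

```text
the job is handed in; nothing more can be done
None
```

I handed the job in at about 24 s, with no verdict shown: the three strips are in the tray, the scraper stands on the mat, and the plunger was held on its stop for about 1.7 s at 27 N or less and sprang back out.

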